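# Ease one measuring cup off a clinging nested stack and set it on the scale

### The arm

A 6-joint arm with a two-finger parallel gripper is mounted at the origin on the work surface. World frame = base frame: x ahead of the robot, y to its left, z up, the work surface at z = 0. Lengths are in m, angles in rad, forces in N, time in s.
With the tool pointing down it reaches from about 0.425 to 0.95 m from the base axis. Payload 3.5 kg.
Tool frame: the origin (TCP) lies midway between the tips of the shut fingers; the grasp point (between the pads) lies 19 mm behind it; z points along the fingers, y is the line along which they close (so a half turn about z gives the same grasp; the last joint's range is limited). The gripper opens to 85 mm and grips with 20 to 120 N. Pads are 22 mm wide; open, the fingers measure 114 mm over their backs; the gripper's body (76 mm by 85 mm) begins 54 mm behind the grasp point. The pads swing forward as they close: fully open they stand 13 mm farther back than shut.
Start: joints at [-1.35, 0.286, 1.577, -0, 1.279, -0.15], TCP at [0.245, -0.629, 0.231] pointing down, gripper open.
Joint ranges: [-2.77, 2.77], [-0.9, 2.22], [0.21, 2.48], [-1.53, 4.67], [0.24, 2.81], [-2.84, 2.84]. Speed limits (rad/s): [2.79, 2.79, 3.14, 3.14, 3.14, 3.14].

### API

Orientations are given as a unit quaternion [x, y, z, w].
In Python, from plant import ctrl gives the robot as it stands.
- The arm moves only by the tool arm_command, never from a script. Its argument "steps" is one flat list of numbers, 5 for each row, row after row: the opening in per cent of the stroke, from 0 (shut) to 100 (fully open), then the shift along the tool's x, y, z each as a share of 25 mm, from -1 to 1, then the turn about the tool's z as a share of 0.1 rad, from -1 to 1. In form: [grip, tx, ty, tz, spin, grip, tx, ty, tz, spin, ...]. A call has 1 to 8 rows; each row shifts and turns the commanded pose from where the row before left it, along the tool's axes as they then stand; what a row does not reach is not made up. A row lasts 1/12 s, in which the tool goes at most 41.7 mm and 7.16 degrees, less where a joint would pass 70% of its speed; a pose out of reach is approached as far as the arm can. A call with a number of a shift or a turn outside -1 to 1 is refused whole. A call with a gripper value outside its range is refused whole. The fingers move at their own pace and stop on an object; "squeeze" is the grip in N (left out, the last holds). Time passes only in rows, so rows that do not move let the fingers close. It gives the time, the measured TCP pose, the force, the opening and the grip force at its end, in the units of the state.
- ctrl.get_state(): the state, without advancing time (a new reading comes with each control period).
- ctrl.read_camera(name): name is "scene" or "top"; returns the picture (384x512x3 uint8, red, green, blue); there is no depth.
- ctrl.camera_model(name): a dict with "intrinsics" (3x3 intrinsics, pixels), "D" ([k1, k2, p1, p2, k3] as OpenCV has them; the pictures are not rectified), "rvec" (rotation vector, rad) and "tvec" (3), from world to camera coordinates, as OpenCV has them. Camera axes: x right, y down, z forward; pixel columns grow to the right and rows downward; lengths in m; the calibration is good to about 2 mm. A picture is of the moment at which its call begins. camera_model takes no time and is no camera call.
- ctrl.sign_off(): hands the job in; it is judged then, once.
The state is a dict: "time": time; "qpos": joint angles; "dq": joint speeds; "joint_efforts": joint torques, N m; "eef_pos": TCP position; "tcp_rot": TCP orientation; "contact_force": force on the tool from outside, world axes, zero at the start; "wrist_torque": the same for the moment, N m; "opening": opening from 0.0 (shut) to 1.0 (fully open); "finger_force": force on a finger pad.
Only numpy, scipy, OpenCV 4.12 (cv2) and the standard library are available. Lean on these libraries where they do the work, as an engineer would, in place of code of your own. Each camera call takes 0.05 s, during which the arm holds its last target. There are 200 camera calls.

### The job

Take only the top measuring cup off the nested stack and set it gently, upright, on the middle of the scale's round pan, ready to weigh out resin. The cups cling together and a straight pull brings the next one up as well: work the top cup loose by turning it to and fro as it rises, watching or feeling that the other two stay down in the stand. Leave the bottles and the painted disc where they are.

Things in the scene. Friction and masses are not known exactly. Their poses are not given: they have to be found in the camera images.
- cup_top: Top one of three equal nested steel measuring cups, 56 mm high, 45 to 80 g. Origin at the centre of its underside, z up its axis. A foot 39 mm across and 15 mm high, a wall that widens upward, a straight collar 62 mm across over the top 10 mm. A strap handle, 14 mm wide, 3 mm thick, level with the rim, runs along the cup's -x to 97 mm from the axis.
- rim (a point): Centre of the top cup's mouth, level with its rim, 56 mm above its origin. In the stack this rim stands 18 mm above the next cup's. Grip the collar below it across its 62 mm diameter, at right angles to the handle: the outside can be gripped over the top 14 mm; fingertips reaching 18 mm or more below the rim can catch the next cup's collar too, which is as wide.
- cup_next: Second cup, same shape, its origin (centre of underside) 18 mm below the top cup's, z up, handle along its -x. The handle lies between the stand's two pins, so this cup cannot turn, only rise. It stands loosely, without cling, on the floor of the lowest cup.
- seat (a point): Centre of the second cup's floor, 18 mm above its underside, on which the top cup's foot stands. Four sprung dimples in its wall grip that foot over the first 11 mm of lift with 4 to 9 N of friction, far more than this cup's weight. Friction only opposes sliding: while the top cup turns it rises almost freely, at rest it clings. Up to about 2 mm of lift per 0.9 rad stroke leaves this cup down.
- cup_low: Lowest cup, same shape, origin (centre of underside) 18 mm below the second one's, its foot 6 mm deep in a round recess of the stand, handle along its -x between the pins too.
- stand: Wooden stand of the cups, fixed, 156 x 96 x 18 mm. Origin on the bench under the axis of the stack; the wood reaches from 48 mm along +x to 108 mm along -x. Two upright 6 mm steel pins at 60 mm along -x, 22 mm between centres, reach 95 mm above the bench; the lower two handles lie between them (1 mm play each side). The top handle lies 6 mm above the pins and swings freely.
- scale: Bench scale, fixed, 170 x 128 x 24 mm, white plastic, display towards its -x. Origin on the bench under the middle of its case.
- pan (a point): Centre of the top face of the scale's round steel pan, 108 mm across, 30 mm above the bench.
- bottle: Bystander: blue spray bottle, 38 mm across, 115 mm high, origin at the centre of its underside.
- dropper: Bystander: white dropper bottle, 26 mm across, 68 mm high, origin at the centre of its underside.
- disc: Bystander: painted wooden disc, 90 mm across, 5 mm thick, lying flat, origin at the centre of its underside.
Not all that is in view belongs to the job. What is shaped like the cup_next but yellow is not meant.

How it is judged:
On the way:
1. the top cup alone is lifted clear of the stack, the next cup still down (z of cup_top in the frame of cup_next above 0.065 m and distance of cup_next from where it was at the start of the episode below 0.008 m), for 0.1 s.
At the end, for the whole second after the job is handed in: The top cup stands upright (within 0.08 rad) and at rest on the scale's pan, its axis within 25 mm of the pan's centre, its underside on the pan; the other two cups stand nested in the stand, upright and within 6 mm of where they were (horizontal distance between cup_top and pan below 0.025 m and z of cup_top in the frame of pan between -0.003 and 0.004 m and angle between each of cup_top, cup_next, cup_low's own z axis and vertical below 0.08 rad and linear speed of cup_top below 0.02 m/s and distance of each of cup_next, cup_low from where it was at the start of the episode below 0.006 m); the robot touches nothing.
It fails at once if the next cup is dragged up by more than 10 mm (distance of cup_next from where it was at the start of the episode above 0.01 m).
It fails at once if the lowest cup is dragged up by more than 10 mm (distance of cup_low from where it was at the start of the episode above 0.01 m).
It fails at once if the cup is pressed hard onto the scale (over 40 N) (contact force between cup_top and scale above 40 N).
It fails at once if the cup is dropped (falls, out of the fingers, faster than 0.5 m/s) (linear speed of cup_top above 0.5 m/s and contact force between the fingers and cup_top below 0.05 N).
It fails at once if a bottle or the disc is shifted by more than 15 mm or tipped (distance of any of bottle, dropper, disc from where it was at the start of the episode above 0.015 m or angle between any of bottle, dropper's own z axis and vertical above 0.2 rad).
It also fails if it takes over 56 s, if anything falls off the work surface, if the arm or the gripper's body presses on something with over 40 N, if the wrist force passes 120 N, or if a joint passes its speed limit or range.

## Working session

There is one attempt and no reset: what is moved stays moved. The work goes in short steps, Python scripts to look and compute and a tool call to move; the robot and the scene stay as the last step left them, time stands still between calls to the robot, and variables do not carry over. Pictures are saved under pics/ and viewed, at most 13 in all, crops included, and the job is handed in when it is done.

Besides the shell and the picture viewer there is one more tool, called after "Emit:" as name(argument=value, ...) on one line, values as JSON. arm_command: Moves the arm, as the interface text tells. Its arguments: {"type":"object","properties":{"steps":{"type":"array","items":{"type":"number"}},"squeeze":{"type":"number"}},"required":["steps"]}

```bash
mkdir -p pics; cat > h.py <<'E'
import numpy as np, cv2
from plant import ctrl
def ray(n,u,v):
    m=ctrl.camera_model(n);K=np.array(m["intrinsics"],float);D=np.array(m["D"],float)
    R,_=cv2.Rodrigues(np.array(m["rvec"],float));t=np.array(m["tvec"],float).ravel()
    p=cv2.undistortPoints(np.array([[[u,v]]],float),K,D).ravel()
    d=R.T@np.array([p[0],p[1],1]);return -R.T@t,d/np.linalg.norm(d)
def plane(n,u,v,z):
    o,d=ray(n,u,v);return o+d*(z-o[2])/d[2]
def tri(a,b):
    (o1,d1),(o2,d2)=ray(*a),ray(*b)
    s=np.linalg.lstsq(np.c_[d1,-d2],o2-o1,rcond=None)[0]
    p,q=o1+s[0]*d1,o2+s[1]*d2;return (p+q)/2,np.linalg.norm(p-q)
def proj(n,P):
    m=ctrl.camera_model(n);return cv2.projectPoints(np.array(P,float).reshape(-1,3),np.array(m["rvec"],float),np.array(m["tvec"],float),np.array(m["intrinsics"],float),np.array(m["D"],float))[0].reshape(-1,2)
E
python3 - <<'E'
from h import *
for n in("scene","top"):
    im=ctrl.read_camera(n);cv2.imwrite(f"pics/{n}0.png",im[:,:,::-1]);print(n,ray(n,256,192))
s=ctrl.get_state();print(s)
E
```

```text
scene (array([1.36227431, 0.65369451, 0.8512438 ]), array([-0.62810726, -0.51753202, -0.5810696 ]))
top (array([ 0.43890345, -0.04447136,  1.12303572]), array([ 0.12436698,  0.00783857, -0.99220533]))
{'time': 0.1, 'qpos': array([-1.35001535e+00,  2.87094532e-01,  1.57806177e+00,  2.18247977e-06,
        1.27862195e+00, -1.50005879e-01]), 'dq': array([-3.32962260e-06, -2.15468155e-03, -3.31475591e-03,  2.72782050e-03,
       -1.59155577e-04,  8.92774433e-04]), 'joint_efforts': array([ 1.98709909e-03, -4.07292581e+01, -2.93698668e+01, -7.40368500e-05,
        3.40784522e-03,  7.15481946e-06]), 'eef_pos': array([ 0.24447436, -0.62851535,  0.230057  ]), 'tcp_rot': array([ 9.82863276e-01,  1.84332813e-01, -3.76194249e-05, -1.09215218e-03]), 'contact_force': array([0.10022592, 0.65519427, 0.11167063]), 'wrist_torque': array([ 0.02567941, -0.02107688,  0.03790564]), 'finger_force': 0.0, 'opening': 0.9984035191526373}
```

View pics/scene0.png

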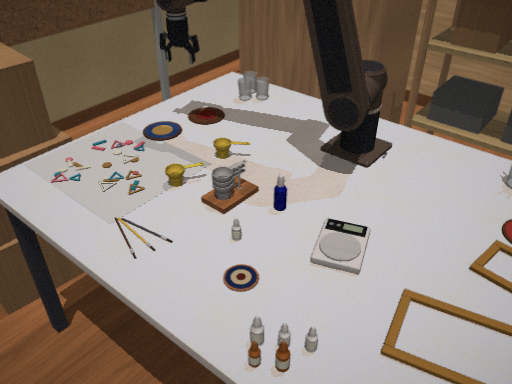

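View pics/top0.png

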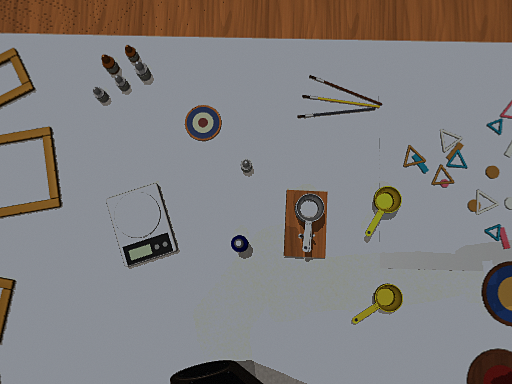

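Top view: the steel stack is at (310,209), the scale pan at (137,214), the blue bottle at (240,243), the dropper at (247,167) and the disc at (203,123). Candidates for the cup to take:
- the steel stack on the wood stand, top (310,209) / scene (225,183)
- the yellow cups, top (386,201) / scene (177,175), and top (387,297) / scene (223,148)
- the glass cups, scene (252,88)

I choose the steel stack and check it in a close crop.

```bash
python3 - <<'E'
from h import *
a=cv2.imread("pics/top0.png")[180:265,270:345];b=cv2.imread("pics/scene0.png")[155:215,195:265]
A=cv2.resize(a,(375,425),interpolation=2);B=cv2.resize(b,(420,360),interpolation=2)
c=np.zeros((425,800,3),np.uint8);c[:,:375]=A;c[:360,380:]=B;cv2.imwrite("pics/crop1.png",c)
im=cv2.imread("pics/top0.png");hsv=cv2.cvtColor(im,cv2.COLOR_BGR2HSV)
# stand wood mask
m=cv2.inRange(hsv,(5,90,40),(18,255,255));m[:,:270]=0;m[:,345:]=0;m[:170]=0;m[270:]=0
c=cv2.convexHull(cv2.findNonZero(m));r=cv2.minAreaRect(c);print("wood",r)
bp=cv2.boxPoints(r);P=[plane("top",*p,0.018)for p in bp];print(np.round(P,4))
print("pan approx",plane("top",137,214,.03),"bottle",plane("top",240,243,.115),"dropper",plane("top",247,165,.068),"disc",plane("top",203,123,.005))
E
```

```text
wood ((305.3952941894531, 223.40847778320312), (41.30880355834961, 66.54582214355469), 2.4895529747009277)
[[ 0.4292 -0.1032  0.018 ]
 [ 0.5857 -0.1072  0.018 ]
 [ 0.5839 -0.2048  0.018 ]
 [ 0.4277 -0.1993  0.018 ]]
pan approx [0.5170986 0.2412649 0.03     ] bottle [ 0.45461015 -0.00513567  0.115     ] dropper [ 0.63266319 -0.01403584  0.068     ] disc [0.74581007 0.09826736 0.005     ]
```

View pics/crop1.png

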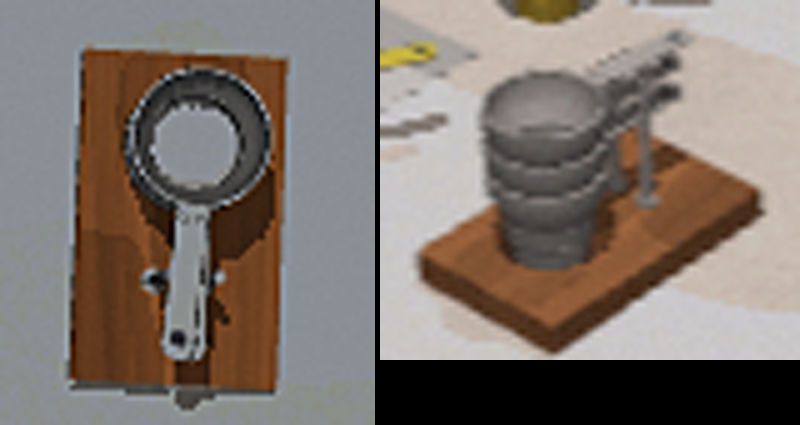

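The crop confirms it: three nested steel cups on the stand with pins. The top rim is at about top (309.7,208.4) and scene (222.5,172.3), and the handle runs toward -x. Next I triangulate the rim and look at the pan.

```bash
python3 - <<'E'
from h import *
print("rim",tri(("top",309.7,208.4),("scene",222.5,172.3)))
P=plane("top",309.7,208.4,.104);H=plane("top",270+183/5,180+345/5,.104);print(P,H,np.arctan2(*(P-H)[1::-1]),np.linalg.norm(P-H))
s=ctrl.get_state();from scipy.spatial.transform import Rotation as R;print(R.from_quat(s["tcp_rot"]).as_matrix().round(3))
a=cv2.imread("pics/top0.png")[175:275,95:190];b=cv2.imread("pics/scene0.png")[210:280,305:380]
f=lambda i:cv2.createCLAHE(3,(2,2)).apply(cv2.cvtColor(i,6))
A=cv2.resize(f(a),(380,400),interpolation=2);B=cv2.resize(f(b),(375,350),interpolation=2)
c=np.zeros((400,760),np.uint8);c[:,:380]=A;c[:350,385:]=B;cv2.imwrite("pics/crop2.png",c)
E
```

```text
rim (array([ 0.53455692, -0.15517991,  0.09912227]), np.float64(0.0015363135402010051))
[ 0.53361408 -0.15405341  0.104     ] [ 0.44573553 -0.14845346  0.104     ] -0.06363770385417432 0.0880568003981007
[[ 0.932  0.362 -0.   ]
 [ 0.362 -0.932  0.002]
 [ 0.    -0.002 -1.   ]]
```

View pics/crop2.png

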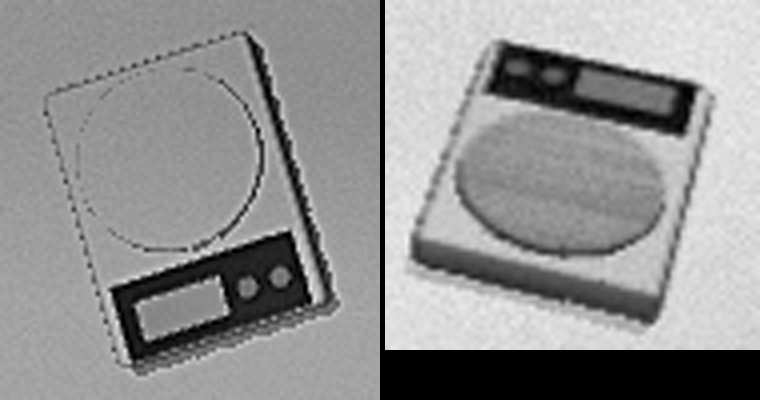

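Scale: the pan centre is at about top (137.75,214.75) and scene (340.1,246.4). The rim triangulates to (0.5346,-0.155,0.099), against about 0.104 nominal. Turning the tool first.

```bash
python3 - <<'E'
from h import *
print("pan",tri(("top",137.75,214.75),("scene",340.1,246.4)),plane("top",137.75,214.75,.03))
E
```

```text
pan (array([0.51569624, 0.24183874, 0.02209647]), np.float64(0.0008856989765412273)) [0.51538637 0.23940772 0.03      ]
```

Emit:
arm_command(steps=[100, 0, 0, 0, 1, 100, 0, 0, 0, 1, 100, 0, 0, 0, 1, 100, 0, 0, 0, 1, 100, 0, 0, 0, 0.2], squeeze=40)

```text
time: 0.52
eef_pos: [0.2445, -0.6287, 0.2305]
tcp_rot: [1.0, -0.026, -0.0, -0.001]
contact_force: [0.0, 0.2, 0.2]
opening: 0.998
finger_force: 0.0
```

Emit:
arm_command(steps=[100, 0.53, -0.98, 0.14, 0, 100, 0.53, -0.98, 0.14, 0, 100, 0.53, -0.98, 0.14, 0, 100, 0.53, -0.98, 0.14, 0, 100, 0.53, -0.98, 0.14, 0, 100, 0.53, -0.98, 0.14, 0, 100, 0.53, -0.98, 0.14, 0, 100, 0.53, -0.98, 0.14, 0])

```text
time: 1.18
eef_pos: [0.3605, -0.4371, 0.2028]
tcp_rot: [1.0, -0.024, -0.0, -0.0]
contact_force: [1.4, -0.7, 0.3]
opening: 1.002
finger_force: 0.0
```

Emit:
arm_command(steps=[100, 0.53, -0.98, 0.14, 0, 100, 0.53, -0.98, 0.14, 0, 100, 0.53, -0.98, 0.14, 0, 100, 0.53, -0.98, 0.14, 0, 100, 0.53, -0.98, 0.14, 0, 100, 0.53, -0.98, 0.14, 0, 100, 0.53, -0.98, 0.14, 0, 100, 0.53, -0.98, 0.14, 0])

```text
time: 1.85
eef_pos: [0.476, -0.2466, 0.1749]
tcp_rot: [1.0, -0.024, -0.0, -0.0]
contact_force: [0.0, -0.1, -0.3]
opening: 0.998
finger_force: 0.0
```

Emit:
arm_command(steps=[100, 0.53, -0.98, 0.14, 0, 100, 0.53, -0.98, 0.14, 0, 100, 0.5, -0.9, 0.14, 0, 100, 0, 0, 0, 0, 100, 0, 0, 0, 0])

```text
time: 2.27
eef_pos: [0.5181, -0.1773, 0.1642]
tcp_rot: [1.0, -0.023, -0.001, -0.0]
contact_force: [-0.6, -0.9, -0.1]
opening: 0.998
finger_force: 0.0
```

Emit:
arm_command(steps=[100, 0.62, -0.94, 0.3, 0, 100, 0, 0, 0.6, 0, 100, 0, 0, 0.6, 0, 100, 0, 0, 0, 0, 100, 0, 0, 0, 0])

```text
time: 2.68
eef_pos: [0.5338, -0.1564, 0.1266]
tcp_rot: [1.0, -0.025, -0.001, -0.0]
contact_force: [0.6, -0.4, -0.6]
opening: 1.001
finger_force: 0.0
```

```bash
python3 - <<'E'
from h import *
a=ctrl.read_camera("top")[:,:,::-1];b=ctrl.read_camera("scene")[:,:,::-1]
A=cv2.resize(a[150:265,260:350],(360,460),interpolation=2);B=cv2.resize(b[115:215,185:265],(400,500),interpolation=2)
c=np.zeros((500,780,3),np.uint8);c[:460,:360]=A;c[:,370:770]=B;cv2.imwrite("pics/crop3.png",c)
p=ctrl.get_state()["eef_pos"];print(p,proj("top",p),proj("scene",p))
E
```

```text
[ 0.53497562 -0.1568205   0.12831547] [[312.26037473 206.76520127]] [[221.83351508 163.79092323]]
```

View pics/crop3.png

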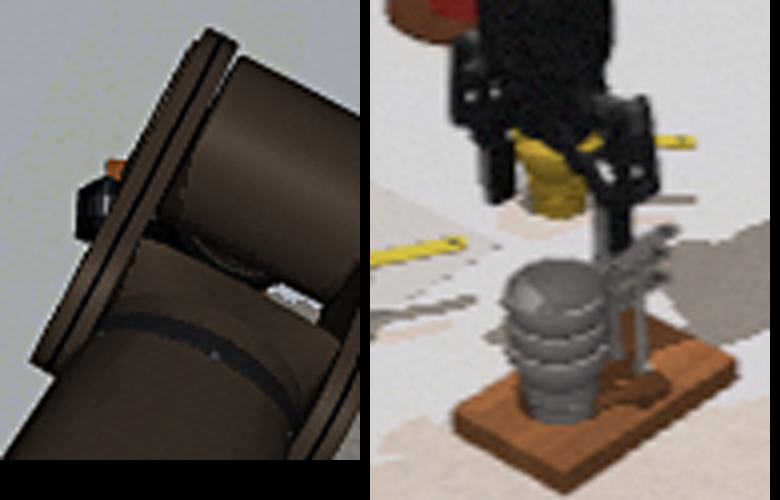

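The near fingertip is at about scene (234,165) and the far one at (211,156), so they straddle the rim at (222,170) evenly. Going down to TCP z 0.087.

Emit:
arm_command(steps=[100, 0, -0.06, 0.5, 0, 100, 0, 0, 0.5, 0, 100, 0, 0, 0.4, 0, 100, 0, 0, 0.2, 0, 100, 0, 0, 0, 0, 100, 0, 0, 0, 0])

```text
time: 3.28
eef_pos: [0.5344, -0.1541, 0.0865]
tcp_rot: [1.0, -0.025, -0.001, -0.0]
contact_force: [1.0, 0.3, 1.3]
opening: 0.995
finger_force: 0.0
```

```bash
python3 - <<'E'
from h import *
print(ctrl.get_state()["eef_pos"])
b=ctrl.read_camera("scene")[:,:,::-1]
cv2.imwrite("pics/crop4.png",cv2.resize(b[135:215,185:265],(560,560),interpolation=2))
E
```

```text
[ 0.53441164 -0.15408622  0.0864902 ]
```

View pics/crop4.png

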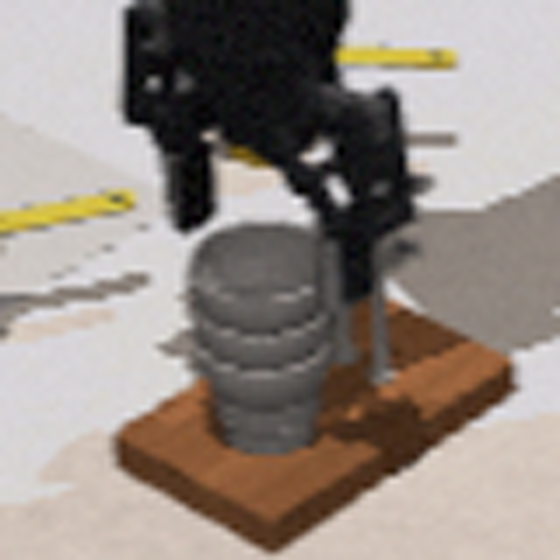

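The fingers straddle the collar: far tip at crop (190,225), near tip (355,298), about level with the rim's centre at (262,261) as expected when open. I shift slightly and close.

Emit:
arm_command(steps=[100, 0.05, 0.04, 0, 0, 76, 0, 0, 0, 0, 60, 0, 0, 0, 0, 60, 0, 0, 0, 0, 60, 0, 0, 0, 0, 60, 0, 0, 0, 0], squeeze=40)

```text
time: 3.83
eef_pos: [0.5369, -0.1556, 0.0885]
tcp_rot: [1.0, -0.025, 0.001, 0.0]
contact_force: [0.1, 1.6, 4.7]
opening: 0.711
finger_force: 43.8
```

Emit:
arm_command(steps=[60, 0, 0, 0, 0, 60, 0, 0, 0, 0, 60, 0, 0, 0, 0])

```text
time: 4.08
eef_pos: [0.5369, -0.1556, 0.0885]
tcp_rot: [1.0, -0.025, 0.001, 0.0]
contact_force: [-0.2, -0.0, 5.5]
opening: 0.711
finger_force: 43.8
```

Gripped. Now the turning strokes.

Emit:
arm_command(steps=[60, 0, 0, 0, 1, 60, 0, 0, -0.01, 1, 60, 0, 0, -0.01, 1, 60, 0, 0, -0.01, 1])

```text
time: 4.42
eef_pos: [0.5365, -0.1555, 0.0886]
tcp_rot: [0.974, -0.225, 0.001, 0.0]
contact_force: [0.9, 1.1, 2.8]
opening: 0.714
finger_force: 43.5
```

Emit:
arm_command(steps=[60, 0, 0, 0, -1, 60, 0, 0, -0.01, -1, 60, 0, 0, -0.01, -1, 60, 0, 0, -0.01, -1, 60, 0, 0, -0.01, -1, 60, 0, 0, -0.01, -1, 60, 0, 0, -0.01, -1, 60, 0, 0, 0, -1])

```text
time: 5.08
eef_pos: [0.5361, -0.1553, 0.0893]
tcp_rot: [0.984, 0.177, 0.0, -0.0]
contact_force: [0.4, 0.0, 1.5]
opening: 0.711
finger_force: 43.4
```

Emit:
arm_command(steps=[60, 0, 0, 0, 1, 60, 0, 0, -0.01, 1, 60, 0, 0, -0.01, 1, 60, 0, 0, -0.01, 1, 60, 0, 0, -0.01, 1, 60, 0, 0, -0.01, 1, 60, 0, 0, -0.01, 1, 60, 0, 0, 0, 1])

```text
time: 5.75
eef_pos: [0.5354, -0.1556, 0.0904]
tcp_rot: [0.974, -0.225, -0.001, 0.0]
contact_force: [0.4, -0.1, 0.7]
opening: 0.718
finger_force: 43.7
```

Emit:
arm_command(steps=[60, 0, 0, 0, -1, 60, 0, 0, -0.01, -1, 60, 0, 0, -0.01, -1, 60, 0, 0, -0.01, -1, 60, 0, 0, -0.01, -1, 60, 0, 0, -0.01, -1, 60, 0, 0, -0.01, -1, 60, 0, 0, 0, -1])

```text
time: 6.42
eef_pos: [0.5352, -0.1546, 0.0914]
tcp_rot: [0.984, 0.177, -0.001, -0.001]
contact_force: [0.6, 1.2, -0.8]
opening: 0.709
finger_force: 43.7
```

```bash
python3 - <<'E'
from h import *
print(ctrl.get_state()["eef_pos"],ctrl.get_state()["contact_force"])
b=ctrl.read_camera("scene")[:,:,::-1]
cv2.imwrite("pics/crop5.png",cv2.resize(b[135:215,185:265],(560,560),interpolation=2))
E
```

```text
[ 0.53519997 -0.15461604  0.09144841] [ 0.56936366  1.17668725 -0.78748282]
```

View pics/crop5.png

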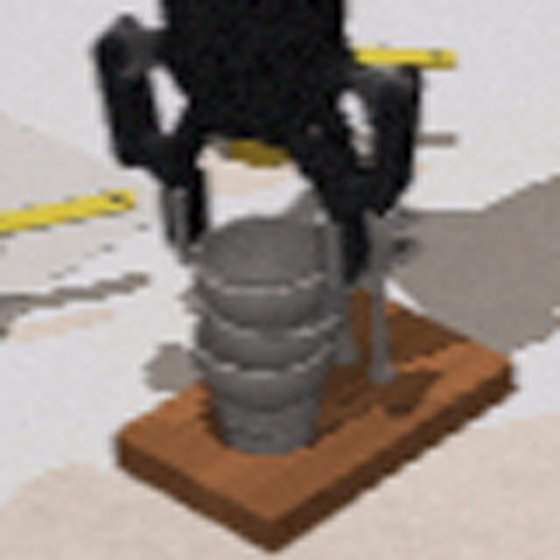

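The top rim edge rose from about crop y 295 to 288. The second and third rim edges stayed at 330 and 366, so only the top cup is rising. Continuing.

Emit:
arm_command(steps=[60, 0, 0, 0, 1, 60, 0, 0, -0.01, 1, 60, 0, 0, -0.01, 1, 60, 0, 0, -0.01, 1, 60, 0, 0, -0.01, 1, 60, 0, 0, -0.01, 1, 60, 0, 0, -0.01, 1, 60, 0, 0, 0, 1])

```text
time: 7.13
eef_pos: [0.5351, -0.1558, 0.0932]
tcp_rot: [0.974, -0.226, -0.001, 0.001]
contact_force: [-1.8, -1.8, 0.4]
opening: 0.714
finger_force: 43.6
```

Emit:
arm_command(steps=[60, 0, 0, 0, -1, 60, 0, 0, -0.01, -1, 60, 0, 0, -0.01, -1, 60, 0, 0, -0.01, -1, 60, 0, 0, -0.01, -1, 60, 0, 0, -0.01, -1, 60, 0, 0, -0.01, -1, 60, 0, 0, 0, -1])

```text
time: 7.8
eef_pos: [0.5351, -0.1546, 0.0945]
tcp_rot: [0.984, 0.176, -0.001, -0.001]
contact_force: [-0.4, 1.3, -1.0]
opening: 0.712
finger_force: 43.8
```

Emit:
arm_command(steps=[60, 0, 0, 0, 1, 60, 0, 0, -0.01, 1, 60, 0, 0, -0.01, 1, 60, 0, 0, -0.01, 1, 60, 0, 0, -0.01, 1, 60, 0, 0, -0.01, 1, 60, 0, 0, -0.01, 1, 60, 0, 0, 0, 1])

```text
time: 8.47
eef_pos: [0.5351, -0.1558, 0.0962]
tcp_rot: [0.974, -0.226, -0.001, 0.001]
contact_force: [-1.2, -0.4, 0.4]
opening: 0.717
finger_force: 43.7
```

Emit:
arm_command(steps=[60, 0, 0, 0, -1, 60, 0, 0, -0.01, -1, 60, 0, 0, -0.01, -1, 60, 0, 0, -0.01, -1, 60, 0, 0, -0.01, -1, 60, 0, 0, -0.01, -1, 60, 0, 0, -0.01, -1, 60, 0, 0, 0, -1])

```text
time: 9.13
eef_pos: [0.535, -0.1547, 0.0976]
tcp_rot: [0.984, 0.176, -0.001, -0.001]
contact_force: [0.7, 0.5, -0.3]
opening: 0.713
finger_force: 43.9
```

```bash
python3 - <<'E'
from h import *
print(ctrl.get_state()["eef_pos"],ctrl.get_state()["contact_force"])
b=ctrl.read_camera("scene")[:,:,::-1]
cv2.imwrite("pics/crop6.png",cv2.resize(b[135:215,185:265],(560,560),interpolation=2))
E
```

```text
[ 0.53504164 -0.15468587  0.09757039] [ 0.72137855  0.49274453 -0.28835731]
```

View pics/crop6.png

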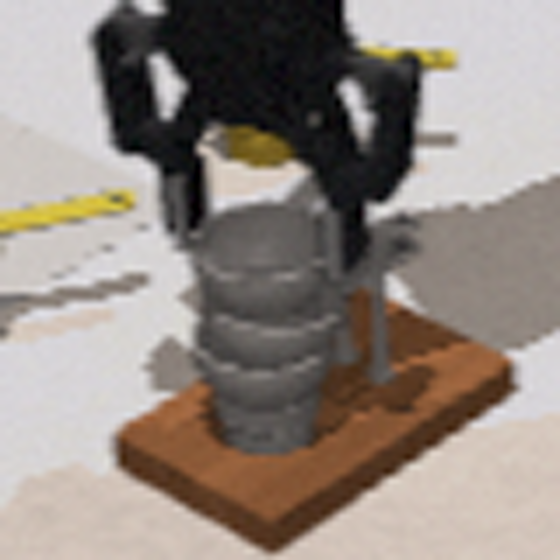

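The top rim edge is now at crop y 275, and the lower two are still at about 328 and 368. Lift is about 9 mm; a few more strokes will get past 11 mm.

Emit:
arm_command(steps=[60, 0, 0, 0, 1, 60, 0, 0, -0.01, 1, 60, 0, 0, -0.01, 1, 60, 0, 0, -0.01, 1, 60, 0, 0, -0.01, 1, 60, 0, 0, -0.01, 1, 60, 0, 0, -0.01, 1, 60, 0, 0, 0, 1])

```text
time: 9.85
eef_pos: [0.5357, -0.1554, 0.0996]
tcp_rot: [0.974, -0.227, -0.0, 0.0]
contact_force: [0.9, 0.7, 0.2]
opening: 0.709
finger_force: 43.8
```

Emit:
arm_command(steps=[60, 0, 0, 0, -1, 60, 0, 0, -0.01, -1, 60, 0, 0, -0.01, -1, 60, 0, 0, -0.01, -1, 60, 0, 0, -0.01, -1, 60, 0, 0, -0.01, -1, 60, 0, 0, -0.01, -1, 60, 0, 0, 0, -1])

```text
time: 10.52
eef_pos: [0.5356, -0.1554, 0.101]
tcp_rot: [0.985, 0.175, -0.0, 0.0]
contact_force: [0.1, 1.1, -0.0]
opening: 0.713
finger_force: 43.8
```

Emit:
arm_command(steps=[60, 0, 0, 0, 1, 60, 0, 0, -0.01, 1, 60, 0, 0, -0.01, 1, 60, 0, 0, -0.01, 1, 60, 0, 0, -0.01, 1, 60, 0, 0, -0.01, 1, 60, 0, 0, -0.01, 1, 60, 0, 0, 0, 1])

```text
time: 11.18
eef_pos: [0.5356, -0.1554, 0.1025]
tcp_rot: [0.974, -0.227, -0.0, 0.0]
contact_force: [-0.5, -0.1, -0.3]
opening: 0.713
finger_force: 43.7
```

Emit:
arm_command(steps=[60, 0, 0, 0, -1, 60, 0, 0, -0.02, -1, 60, 0, 0, -0.02, -1, 60, 0, 0, -0.02, -1, 60, 0, 0, -0.02, 0, 60, 0, 0, 0, 0])

```text
time: 11.68
eef_pos: [0.5357, -0.1554, 0.1047]
tcp_rot: [1.0, -0.027, -0.0, 0.0]
contact_force: [-0.0, -0.8, -1.1]
opening: 0.715
finger_force: 43.8
```

```bash
python3 - <<'E'
from h import *
print(ctrl.get_state()["eef_pos"],ctrl.get_state()["contact_force"])
b=ctrl.read_camera("scene")[:,:,::-1]
cv2.imwrite("pics/crop7.png",cv2.resize(b[135:215,185:265],(560,560),interpolation=2))
f=cv2.cvtColor(b,6) if 0 else cv2.cvtColor(np.ascontiguousarray(b),6)
g=cv2.cvtColor(cv2.imread("pics/scene0.png"),6)
# lower cups: match earlier patch
t=g[180:202,214:230];r=cv2.matchTemplate(f[170:212,204:240],t,cv2.TM_CCOEFF_NORMED);_,v,_,l=cv2.minMaxLoc(r);print("shift of lower cups px",l[0]-10,l[1]-10,v)
E
```

```text
[ 0.53574088 -0.15539052  0.10472367] [-0.0226096  -0.76348139 -1.05567878]
shift of lower cups px 0 0 0.8885606527328491
```

View pics/crop7.png

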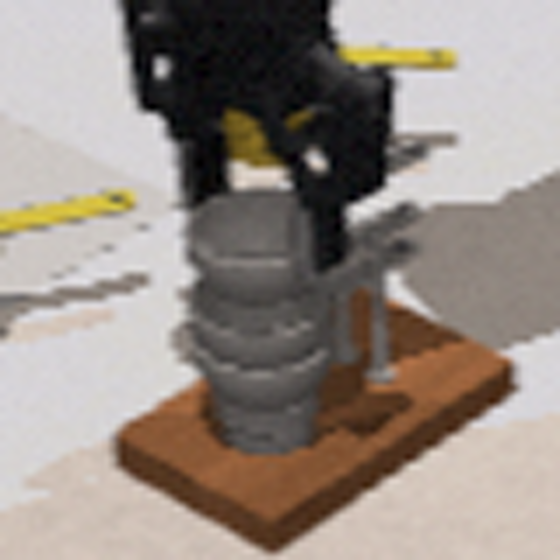

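Only the top cup rose (top rim edge at crop y 258, lower ones unchanged at 328/366). It's past the dimples, so I lift clear.

Emit:
arm_command(steps=[60, 0, 0, -0.1, 0, 60, 0, 0, -0.2, 0, 60, 0, 0, -0.3, 0, 60, 0, 0, -0.4, 0, 60, 0, 0, -0.5, 0, 60, 0, 0, -0.5, 0, 60, 0, 0, -0.5, 0, 60, 0, 0, -0.5, 0])

```text
time: 12.4
eef_pos: [0.5363, -0.1555, 0.1822]
tcp_rot: [1.0, -0.025, 0.001, 0.0]
contact_force: [-0.1, -1.3, 0.3]
opening: 0.711
finger_force: 43.8
```

Emit:
arm_command(steps=[60, 0, 0, -0.5, 0, 60, 0, 0, -0.4, 0, 60, 0, 0, -0.2, 0, 60, 0, 0, 0, 0, 60, 0, 0, 0, 0])

```text
time: 12.82
eef_pos: [0.536, -0.1553, 0.2076]
tcp_rot: [1.0, -0.025, -0.0, 0.0]
contact_force: [0.7, 0.3, -1.3]
opening: 0.714
finger_force: 43.8
```

```bash
python3 - <<'E'
from h import *
s=ctrl.get_state();print(s["eef_pos"],s["contact_force"])
b=np.ascontiguousarray(ctrl.read_camera("scene")[:,:,::-1])
cv2.imwrite("pics/crop8.png",cv2.resize(b[95:215,185:285],(500,600),interpolation=2))
E
```

```text
[ 0.53595027 -0.15533938  0.20758179] [ 0.69784966  0.26993221 -1.32559445]
```

View pics/crop8.png

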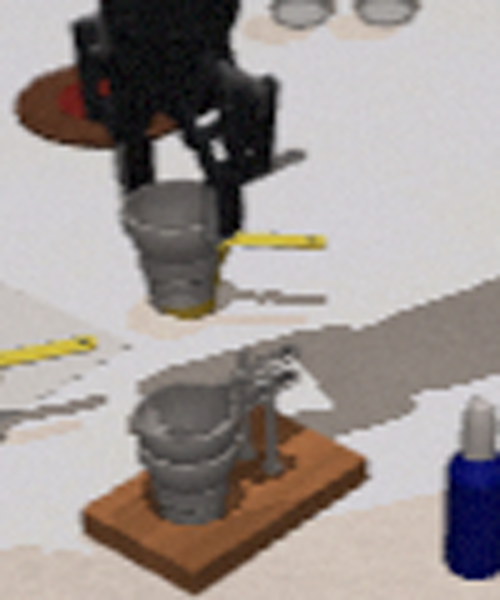

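The top cup hangs alone in the fingers, upright, with two cups left nested in the stand. Carrying it to the pan.

Emit:
arm_command(steps=[60, -0.04, -0.4, 0, 0, 60, -0.08, -0.8, 0, 0, 60, -0.08, -0.8, 0, 0, 60, -0.08, -0.8, 0, 0, 60, -0.08, -0.8, 0, 0, 60, -0.08, -0.8, 0, 0, 60, -0.08, -0.8, 0, 0, 60, -0.08, -0.8, 0, 0])

```text
time: 13.53
eef_pos: [0.5275, -0.0031, 0.2065]
tcp_rot: [1.0, -0.025, -0.001, -0.0]
contact_force: [0.2, 1.0, -0.9]
opening: 0.711
finger_force: 43.8
```

Emit:
arm_command(steps=[60, -0.08, -0.8, 0, 0, 60, -0.08, -0.8, 0, 0, 60, -0.08, -0.8, 0, 0, 60, -0.08, -0.8, 0, 0, 60, -0.08, -0.8, 0, 0, 60, -0.08, -0.8, 0, 0, 60, -0.08, -0.8, 0, 0, 60, -0.08, -0.8, 0, 0])

```text
time: 14.2
eef_pos: [0.5192, 0.1573, 0.2065]
tcp_rot: [1.0, -0.024, -0.001, -0.0]
contact_force: [0.1, 0.5, -0.1]
opening: 0.709
finger_force: 43.8
```

Emit:
arm_command(steps=[60, -0.08, -0.8, 0, 0, 60, -0.08, -0.8, 0, 0, 60, -0.08, -0.8, 0, 0, 60, -0.08, -0.8, 0, 0, 60, -0.04, -0.4, 0, 0, 60, 0, 0, 0, 0, 60, 0, 0, 0, 0])

```text
time: 14.78
eef_pos: [0.5152, 0.2463, 0.2069]
tcp_rot: [1.0, -0.024, -0.001, 0.0]
contact_force: [0.7, 0.2, -1.1]
opening: 0.715
finger_force: 43.8
```

Emit:
arm_command(steps=[60, 0, 0.24, 0.3, 0, 60, 0, 0, 0.7, 0, 60, 0, 0, 0.8, 0, 60, 0, 0, 0.8, 0, 60, 0, 0, 0.7, 0, 60, 0, 0, 0.5, 0, 60, 0, 0, 0.4, 0, 60, 0, 0, 0.2, 0])

```text
time: 15.45
eef_pos: [0.5148, 0.2391, 0.0958]
tcp_rot: [1.0, -0.025, -0.001, 0.0]
contact_force: [-0.0, -0.0, 0.0]
opening: 0.714
finger_force: 43.7
```

Emit:
arm_command(steps=[60, 0, 0, 0.2, 0, 60, 0, 0, 0, 0, 60, 0, 0, 0, 0])

```text
time: 15.7
eef_pos: [0.5159, 0.2402, 0.0932]
tcp_rot: [1.0, -0.025, 0.001, -0.0]
contact_force: [-0.2, 0.3, -0.5]
opening: 0.709
finger_force: 43.7
```

```bash
python3 - <<'E'
from h import *
s=ctrl.get_state();print(s["eef_pos"],s["contact_force"])
b=np.ascontiguousarray(ctrl.read_camera("scene")[:,:,::-1])
cv2.imwrite("pics/crop9.png",cv2.resize(b[180:280,290:390],(600,600),interpolation=2))
E
```

```text
[0.51594646 0.24018079 0.09315129] [-0.19500362  0.25771216 -0.53950365]
```

View pics/crop9.png

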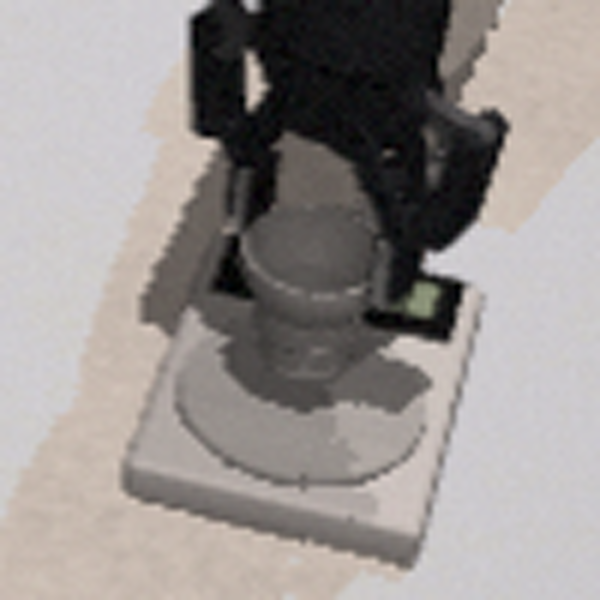

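The foot is at crop (302,352) and the pan centre at (301,398), straight below with about 22 mm to go. Lowering gently.

Emit:
arm_command(steps=[60, 0, 0, 0.3, 0, 60, 0, 0, 0.2, 0, 60, 0, 0, 0.1, 0, 60, 0, 0, 0.1, 0, 60, 0, 0, 0.04, 0, 60, 0, 0, 0.04, 0, 60, 0, 0, 0, 0])

```text
time: 16.33
eef_pos: [0.5154, 0.2401, 0.0729]
tcp_rot: [1.0, -0.025, -0.0, 0.0]
contact_force: [0.8, 0.4, 0.2]
opening: 0.714
finger_force: 43.7
```

Emit:
arm_command(steps=[60, 0, 0, 0.04, 0, 60, 0, 0, 0.04, 0, 60, 0, 0, 0, 0])

```text
time: 16.58
eef_pos: [0.5154, 0.2401, 0.071]
tcp_rot: [1.0, -0.025, -0.0, -0.0]
contact_force: [-0.6, -0.2, -0.2]
opening: 0.712
finger_force: 43.7
```

Emit:
arm_command(steps=[60, 0, 0, 0.03, 0, 60, 0, 0, 0, 0, 60, 0, 0, 0, 0])

```text
time: 16.83
eef_pos: [0.5157, 0.2402, 0.0706]
tcp_rot: [1.0, -0.025, 0.0, -0.0]
contact_force: [0.2, 0.1, 1.4]
opening: 0.714
finger_force: 43.9
```

Emit:
arm_command(steps=[60, 0, 0, 0.03, 0, 60, 0, 0, 0, 0, 60, 0, 0, 0, 0])

```text
time: 17.08
eef_pos: [0.516, 0.2402, 0.0705]
tcp_rot: [1.0, -0.025, 0.001, -0.0]
contact_force: [-0.5, -0.7, 5.6]
opening: 0.714
finger_force: 44.3
```

Touchdown. Release slowly, then retreat.

Emit:
arm_command(steps=[74, 0, 0, 0, 0, 78, 0, 0, 0, 0, 82, 0, 0, 0, 0, 90, 0, 0, 0, 0, 100, 0, 0, 0, 0, 100, 0, 0, 0, 0, 100, 0, 0, 0, 0])

```text
time: 17.67
eef_pos: [0.5154, 0.2401, 0.0694]
tcp_rot: [1.0, -0.025, -0.0, 0.0]
contact_force: [-0.1, -0.7, -0.8]
opening: 0.996
finger_force: 0.0
```

Emit:
arm_command(steps=[100, 0, 0, -0.2, 0, 100, 0, 0, -0.4, 0, 100, 0, 0, -0.8, 0, 100, 0, 0, -1, 0, 100, 0, 0, -1, 0, 100, 0, 0, -1, 0, 100, 0, 0, -1, 0, 100, 0, 0, 0, 0])

```text
time: 18.33
eef_pos: [0.5189, 0.2411, 0.2125]
tcp_rot: [1.0, -0.025, 0.006, -0.002]
contact_force: [0.4, 0.9, 1.1]
opening: 0.999
finger_force: 0.0
```

```bash
python3 - <<'E'
from h import *
s=ctrl.get_state();print(s["eef_pos"],s["contact_force"],s["opening"])
b=np.ascontiguousarray(ctrl.read_camera("scene")[:,:,::-1])
cv2.imwrite("pics/crop10.png",cv2.resize(b[130:290,190:400],(787,600),interpolation=2))
E
```

```text
[0.51885144 0.2411096  0.21252925] [0.41856595 0.93064204 1.05461185] 0.9988485624576138
```

View pics/crop10.png

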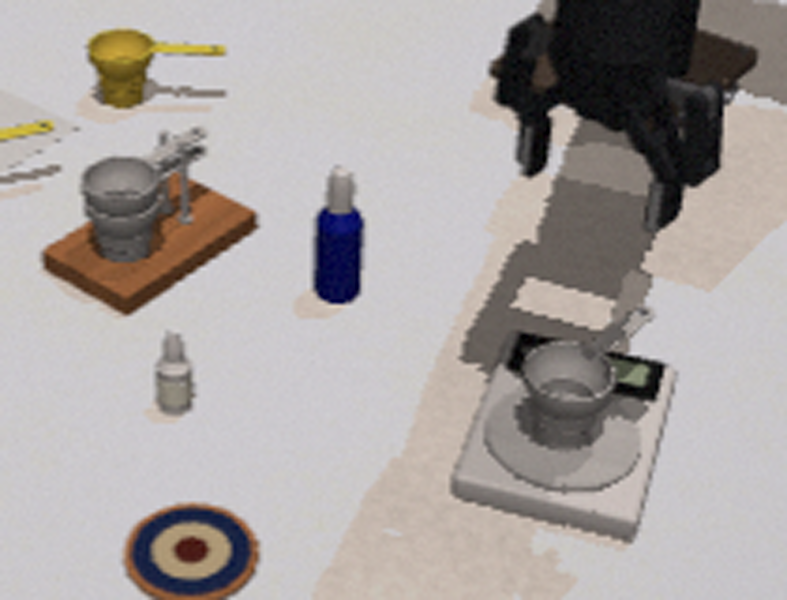

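The cup stands upright on the middle of the pan, with its foot at crop (562,432) and the pan centre at about (563,437). The other two cups are nested in the stand, and the bottles and disc haven't moved.

```bash
python3 -c "
from plant import ctrl
print(ctrl.sign_off())"
```

```text
the job is handed in; nothing more can be done
None
```

I worked the top cup loose and set it upright near the middle of the scale's pan. In the last picture the other two cups were still nested in the stand, the bottles and disc looked unmoved, and the gripper was clear; I handed the job in, but no verdict came back.

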